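Put the mixed-up tools back on their own rests

TASK

The three screwdrivers and the black-capped marker are all lying on the wrong tool rests. Rearrange them, using the empty yellow rest to put a tool aside, so that each screwdriver lies on the rest of its handle's colour and the marker on the black rest, each flat, centred and in line with its rest (handle at either end). Leave the dark parts cup at the front where it stands.

Things in the scene. Friction and masses are not known exactly. Their poses are not given: they have to be found in the camera images.
- driver_red: Screwdriver with a red handle, 172 mm long over all, about 0.06 kg, lying flat. Handle 20 mm wide, 23 mm high, from y = +1 to +81 mm; the thin blade points to -y, 7 to 10 mm clear of the pad; it balances near the middle of the handle (y = +40 mm), where it is best gripped across its width. Origin: middle of its length, on its underside; y runs along it, z up.
- driver_green: Screwdriver with a green handle, 152 mm long over all, about 0.06 kg, lying flat. Handle 18 mm wide, 19 mm high, from y = +1 to +71 mm; the thin blade points to -y, 7 to 10 mm clear of the pad; it balances near the middle of the handle (y = +35 mm), where it is best gripped across its width. Origin: middle of its length, on its underside; y runs along it, z up.
- driver_blue: Screwdriver with a blue handle, 142 mm long over all, about 0.06 kg, lying flat. Handle 16 mm wide, 17 mm high, from y = +1 to +66 mm; the thin blade points to -y, 7 to 10 mm clear of the pad; it balances near the middle of the handle (y = +33 mm), where it is best gripped across its width. Origin: middle of its length, on its underside; y runs along it, z up.
- marker: Marker pen, white barrel with a black cap, 138 mm long, 17 mm wide and high, about 0.02 kg, lying flat (it does not roll); grip it across its middle. Origin: middle of its length, on its underside; y runs along it, z up.
- rest_red: Red tool rest, fixed to the bench: an aluminium plate 52 x 216 x 5 mm with a flat red pad on it whose top is 8 mm above the bench; a red end stop 6 mm thick rises 6 mm above the pad at each end (202 mm between the stops); the long sides are open. Home of the red-handled screwdriver. Origin: centre of its underside, at bench height; y runs along its length, z up.
- rest_green: Green tool rest, fixed to the bench: an aluminium plate 52 x 216 x 5 mm with a flat green pad on it whose top is 8 mm above the bench; a green end stop 6 mm thick rises 6 mm above the pad at each end (202 mm between the stops); the long sides are open. Home of the green-handled screwdriver. Origin: centre of its underside, at bench height; y runs along its length, z up.
- rest_blue: Blue tool rest, fixed to the bench: an aluminium plate 52 x 216 x 5 mm with a flat blue pad on it whose top is 8 mm above the bench; a blue end stop 6 mm thick rises 6 mm above the pad at each end (202 mm between the stops); the long sides are open. Home of the blue-handled screwdriver. Origin: centre of its underside, at bench height; y runs along its length, z up.
- rest_black: Black tool rest, fixed to the bench: an aluminium plate 52 x 216 x 5 mm with a flat black pad on it whose top is 8 mm above the bench; a black end stop 6 mm thick rises 6 mm above the pad at each end (202 mm between the stops); the long sides are open. Home of the marker. Origin: centre of its underside, at bench height; y runs along its length, z up.
- rest_spare: Yellow tool rest, fixed to the bench: an aluminium plate 52 x 216 x 5 mm with a flat yellow pad on it whose top is 8 mm above the bench; a yellow end stop 6 mm thick rises 6 mm above the pad at each end (202 mm between the stops); the long sides are open. The spare: empty at the start, for putting a tool aside. Origin: centre of its underside, at bench height; y runs along its length, z up.
- cup_lens: Open dark grey parts cup with tiny brass parts in it, 56 mm across, 27 mm high, loose on the bench near its front edge: a bystander, not to be disturbed. Origin: centre of its underside, z up.

How it is judged:
By the outcome, as a careful person would: the job done as asked, in the order asked, and still so for the second after the job is handed in, with the robot touching nothing.
It also fails if it takes over 120 s, if anything falls off the work surface, if the arm or the gripper's body presses on something with over 40 N, if the wrist force passes 120 N, or if a joint passes its speed limit or range.

ROBOT

A 6-joint arm with a two-finger parallel gripper is mounted at the origin on a cart in front of the work surface, level with it; the furniture and walls round the work are solid. World frame = base frame: x ahead of the robot, y to its left, z up, the work surface at z = 0. Lengths are in m, angles in rad, forces in N, time in s.
With the tool pointing down it reaches from about 0.25 to 0.775 m from the base axis. Payload 4 kg.
Tool frame: the origin (TCP) lies on the centre line of the jaws, within the pads' length; the fingertips stand 14 mm ahead of it and the grasp point (between the pads) lies 5 mm behind it (robot.tcp_to_tips is the distance from the TCP to the fingertips, in m); z points along the fingers, y is the line along which they close (so a half turn about z gives the same grasp; the last joint's range is limited). The gripper opens to 94 mm and grips with 3 to 60 N. Pads are 16 mm wide; open, the fingers measure 119 mm over their backs; the gripper's body (75 mm by 177 mm) begins 78 mm behind the grasp point.
Start: joints at [1.076, 0.087, 1.371, -0, 1.684, -0.103], TCP at [0.21, 0.508, 0.191] pointing down, gripper open.
Joint ranges: [-3.1, 3.1], [-0.76, 2.03], [0.27, 2.55], [-1.08, 4.22], [0.17, 2.65], [-2.57, 2.57]. Speed limits (rad/s): [2.79, 2.79, 3.14, 3.14, 3.14, 3.14].

INTERFACE

Orientations are given as [roll, pitch, yaw] about the fixed x, y, z axes, in that order (R = Rz(yaw) Ry(pitch) Rx(roll)).
In Python, from bench import robot gives the robot as it stands.
- The arm moves only by the tool carry_out, never from a script. Its argument "increments" is a list of rows, each a list of 3 entries, a list of its own where there are three numbers: the closure in counts, from 0 (fully open) to 255 (shut), then the shift along the tool's x, y, z in mm, then the turn about the tool's z in degrees. In form: [[fingers, [dx, dy, dz], twist], ...]. A call has 1 to 8 rows; each row shifts and turns the commanded pose from where the row before left it, along the tool's axes as they then stand; what a row does not reach is not made up. A row lasts 1/10 s, in which the tool goes at most 50 mm and 8.59 degrees, less where a joint would pass 70% of its speed; a pose out of reach is approached as far as the arm can. A call with a gripper value outside its range is refused whole. The fingers move at their own pace and stop on an object; the grip force is fixed at half the most. Time passes only in rows, so rows that do not move let the fingers close. It gives the time, the measured TCP pose, the force, the opening and the grip force at its end, in the units of the state.
- robot.get_obs(): the state, without advancing time (a new reading comes with each control period).
- robot.snapshot(name): name is "side" or "top" or "wrist"; returns the picture (480x640x3 uint8, blue, green, red); there is no depth.
- robot.get_calibration(name): a dict with "vfov" (degrees; the focal length in pixels is half the picture's height over the tangent of half this angle, whatever the lens; pixels are square), "cx", "cy" (the principal point, pixels), "k1" (the pictures are not rectified: a ray, as slopes to the right and down, at radius r is drawn at 1 + k1 r^2 times it, then the intrinsics apply), "T" (4x4, takes a point from camera to world coordinates). Camera axes: x right, y down, z forward; pixel columns grow to the right and rows downward; lengths in m; the calibration is good to about 2 mm. A picture is of the moment at which its call begins: read the wrist's pose just before it. get_calibration takes no time and is no camera call; for the wrist camera it gives the pose at the moment of the call.
- robot.close_job(): hands the job in; it is judged then, once.
The state is a dict: "time": time; "joint_positions": joint angles; "qvel": joint speeds; "joint_torque": joint torques, N m; "tool_pos": TCP position; "ee_rot": TCP orientation; "wrist_force": force on the tool from outside, world axes, zero at the start; "wrist_torque": the same for the moment, N m; "width": finger opening in m; "finger_force": force on a finger pad.
Only numpy, scipy, OpenCV 4.12 (cv2) and the standard library are available. Lean on these libraries where they do the work, as an engineer would, in place of code of your own. Each camera call takes 0.05 s, during which the arm holds its last target. There are 200 camera calls.

## Working session

There is one attempt and no reset: what is moved stays moved. The work goes in short steps, Python scripts to look and compute and a tool call to move; the robot and the scene stay as the last step left them, time stands still between calls to the robot, and variables do not carry over. Pictures are saved under pics/ and viewed, at most 14 in all, crops included, and the job is handed in when it is done.

Besides the shell and the picture viewer there is one more tool, called after "Call:" by a JSON object that holds its "name" and its "arguments", one argument or row to a line. carry_out: Moves the arm, as the interface text tells. Its arguments: {"type":"object","properties":{"increments":{"type":"array","items":{"type":"array"}}},"required":["increments"]}

```bash
ls; mkdir -p pics; python3 - <<'E'
from bench import robot
import cv2
print(robot.get_obs())
for n in("top","side"):
    c=robot.get_calibration(n);print(n,c)
    cv2.imwrite(f"pics/{n}0.png",robot.snapshot(n))
print(robot.tcp_to_tips)
E
```

```text
pics
{'time': 0.0, 'joint_positions': array([ 1.07589417e+00,  8.79315086e-02,  1.37224267e+00, -3.45056039e-05,
        1.68359366e+00, -1.03100514e-01]), 'qvel': array([ 0.00111037,  0.00041208,  0.00245408,  0.00034649, -0.00140025,
       -0.00072972]), 'joint_torque': array([-1.32293040e-03, -3.40180528e+01, -3.02420104e+01,  7.14631914e-02,
        3.30667372e-02, -1.68807342e-04]), 'tool_pos': array([0.20975871, 0.50780204, 0.18952293]), 'ee_rot': array([-3.13942549e+00, -1.89752919e-04,  2.74978696e+00]), 'wrist_force': array([ 0.01653406, -0.08819274,  0.48243511]), 'wrist_torque': array([ 0.03300958,  0.04472371, -0.00928635]), 'finger_force': 0.0, 'width': 0.09380561132299595}
top {'vfov': 55.247393899416174, 'cx': 314.0997765519131, 'cy': 242.8163187876785, 'k1': -0.09485828625406957, 'T': array([[-0.01604361, -0.99347818,  0.11288807,  0.38271295],
       [-0.99907612,  0.01142648, -0.04142887,  0.22338023],
       [ 0.03986877, -0.11344845, -0.99274364,  0.88331916],
       [ 0.        ,  0.        ,  0.        ,  1.        ]])}
side {'vfov': 55.814544887637524, 'cx': 324.3459090899009, 'cy': 230.10576543697883, 'k1': -0.07242137206202738, 'T': array([[ 0.94122661, -0.21372031,  0.26156473,  0.24304544],
       [-0.33777351, -0.59270093,  0.73117348, -0.39692491],
       [-0.00123696, -0.77654957, -0.63005495,  0.56159972],
       [ 0.        ,  0.        ,  0.        ,  1.        ]])}
0.014
```

View pics/top0.png

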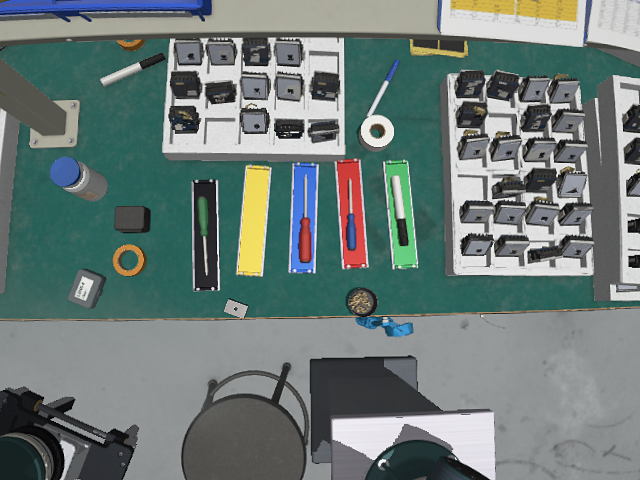

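The picture shows the rests left to right: black (green driver, ~205,235), yellow (empty, 254,220), blue (red driver, 304,217), red (blue driver, 351,213), green (marker, 400,214). The cup is at (361,301), and the marker at (132,68) is a decoy.

```bash
cat > h.py <<'E'
import numpy as np, cv2
from bench import robot
def K(c):
    f=240/np.tan(np.radians(c["vfov"]/2)); return np.array([[f,0,c["cx"]],[0,f,c["cy"]],[0,0,1.]]),np.array([c["k1"],0,0,0.])
def px2w(c,uv,z):
    k,d=K(c); p=cv2.undistortPoints(np.float64(uv).reshape(-1,1,2),k,d)[:,0]
    r=np.c_[p,np.ones(len(p))]@c["T"][:3,:3].T; o=c["T"][:3,3]
    return (o+r*((z-o[2])/r[:,2])[:,None])
def w2px(c,P):
    k,d=K(c); T=np.linalg.inv(c["T"]); return cv2.projectPoints(np.float64(P).reshape(-1,3),cv2.Rodrigues(T[:3,:3])[0],T[:3,3],k,d)[0][:,0]
def warp(c,im,x0,x1,y0,y1,z,s=0.0005):
    "top-down ortho view on plane z: rows -x (x1 at top), cols -y (y1 at left)"
    xs=np.arange(x1,x0,-s); ys=np.arange(y1,y0,-s); Y,X=np.meshgrid(ys,xs)
    m=w2px(c,np.stack([X,Y,0*X+z],-1)).reshape(*X.shape,2).astype(np.float32)
    return cv2.remap(im,m[...,0],m[...,1],cv2.INTER_LINEAR)
E
python3 - <<'E'
from h import *
im=cv2.imread("pics/top0.png"); c=robot.get_calibration("top")
o=robot.get_obs(); print("tcp px",w2px(c,o["tool_pos"]))
print(px2w(c,[[205,235],[361,301]],0.0))
# approx corners (pixels) of each plate, TL TR BR BL
for n,a in dict(black=[[193,180],[218,180],[217,290],[193,290]],yellow=[[245,165],[271,166],[262,275],[236,274]],blue=[[292,163],[318,163],[316,272],[289,272]],red=[[337,160],[360,159],[368,266],[343,268]],green=[[383,161],[408,160],[417,267],[392,269]]).items():
    w=px2w(c,a,0.006)[:,:2]; ax=(w[0]+w[1]-w[2]-w[3])/2
    print(n,w.mean(0).round(4),np.linalg.norm(ax).round(3),np.linalg.norm(w[0]-w[1]).round(3),"yaw of long axis from +x deg",np.degrees(np.arctan2(ax[1],ax[0])).round(1))
v=warp(c,im,0.20,0.50,0.0,0.5,0.008,0.000625)
cv2.imwrite("pics/warp0.png",v)
E
```

```text
tcp px [[106.01729114 413.62378113]]
[[0.50081777 0.39764344 0.        ]
 [0.36940057 0.09797797 0.        ]]
black [0.5015 0.3963] 0.214 0.049 yaw of long axis from +x deg 0.4
yellow [0.5298 0.3032] 0.214 0.051 yaw of long axis from +x deg -4.6
blue [0.5338 0.206 ] 0.215 0.051 yaw of long axis from +x deg -2.1
red [0.5413 0.1118] 0.213 0.046 yaw of long axis from +x deg 2.2
green [0.5386 0.0169] 0.215 0.051 yaw of long axis from +x deg 2.5
```

View pics/warp0.png

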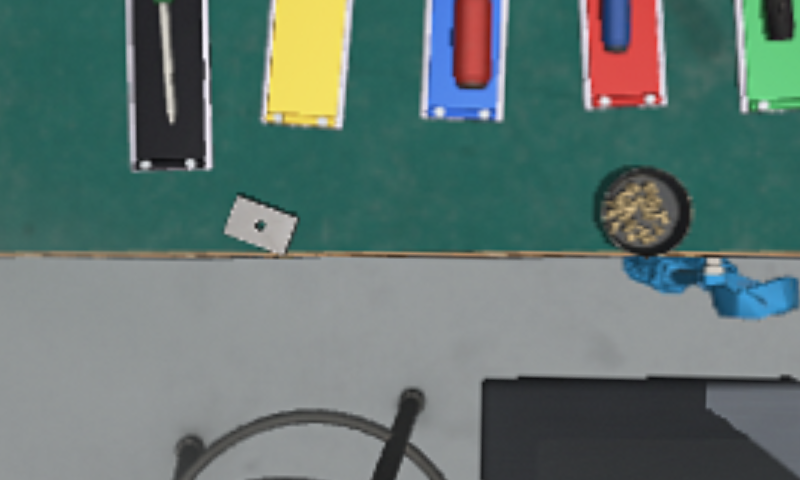

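View pics/side0.png

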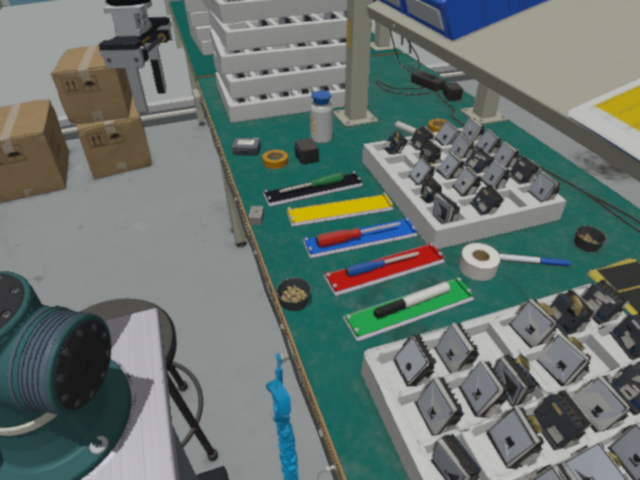

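Side view confirms the layout, with nothing tall close to the rests. Next is a zoomed rectified view with a grid.

```bash
python3 - <<'E'
from h import *
im=cv2.imread("pics/top0.png"); c=robot.get_calibration("top")
s=0.0006
v=warp(c,im,0.39,0.66,-0.02,0.44,0.018,s)
for x in np.arange(.40,.66,.02):
    r=int((.66-x)/s); cv2.line(v,(0,r),(v.shape[1],r),(255,255,255) if round(x*100)%10==0 else (160,160,160),1)
for y in np.arange(0,.44,.02):
    q=int((.44-y)/s); cv2.line(v,(q,0),(q,v.shape[0]),(255,255,255) if round(y*100)%10==0 else (160,160,160),1)
cv2.imwrite("pics/warp1.png",v);print(v.shape)
E
```

```text
(451, 767, 3)
```

View pics/warp1.png

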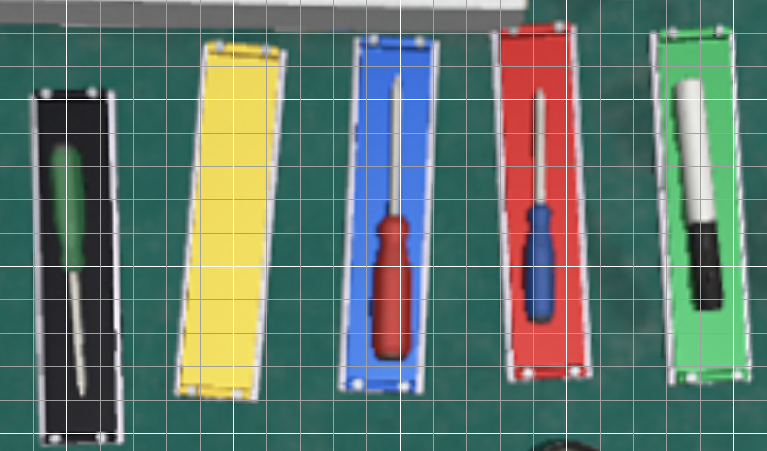

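Rectified at z = 18 mm (0.6 mm/px), as (col,row):

| Tool | Points | Length |
|---|---|---|
| Green driver | end (66,146), tip (82,396) | 150 mm |
| Red driver | tip (397,76), end (391,358) | 169 mm |
| Blue driver | tip (541,88), end (540,322) | 140 mm |
| Marker | (688,80) to (708,310) | 138 mm |

The lengths fit the given sizes. I'll move over the bench now and look with the wrist camera.

Call:
{"name": "carry_out", "arguments": {
  "increments": [
    [0,[0,0,-20],-7.5],
    [0,[0,0,-20],-7.5],
    [0,[0,0,-20],-7.5],
    [0,[-26,-29,0],0],
    [0,[-26,-29,0],0],
    [0,[-26,-29,0],0],
    [0,[-26,-29,0],0],
    [0,[-26,-29,0],0]
  ]
}}

```text
time: 0.9
tool_pos: [0.3407, 0.3621, 0.2501]
ee_rot: [-3.141, -0.001, -3.14]
wrist_force: [0.8, 0.7, -0.1]
width: 0.0941
finger_force: 0.0
```

Call:
{"name": "carry_out", "arguments": {
  "increments": [
    [0,[-26,-29,0],0],
    [0,[-26,-29,0],0],
    [0,[-26,-29,0],0],
    [0,[-26,-29,0],0],
    [0,[-26,-29,0],0],
    [0,[0,0,0],0]
  ]
}}

```text
time: 1.5
tool_pos: [0.4724, 0.2151, 0.2493]
ee_rot: [-3.139, -0.001, 3.136]
wrist_force: [-0.5, 1.4, 0.3]
width: 0.094
finger_force: 0.0
```

```bash
python3 - <<'E'
from h import *
c=robot.get_calibration("wrist"); im=robot.snapshot("wrist"); cv2.imwrite("pics/w0.png",im)
np.save("w0.npy",c,allow_pickle=True)
o=robot.get_obs();print(o["time"],o["tool_pos"],o["ee_rot"],o["joint_positions"]); print(c)
E
```

```text
1.55 [0.47106919 0.2168737  0.24956791] [-3.14101661e+00 -2.03023990e-03  3.13846567e+00] [ 3.22025566e-01  1.46924462e-02  1.33090029e+00  1.05416877e-04
  1.79810780e+00 -1.24562071e+00]
{'vfov': 69.69156874035092, 'cx': 320.24986916234144, 'cy': 240.61319149774172, 'k1': -0.025138467188169953, 'T': array([[ 0.00466671,  0.97206048,  0.23468413,  0.40465371],
       [ 0.99998775, -0.00414879, -0.00270054,  0.21710382],
       [-0.00165143,  0.23469386, -0.97206793,  0.44269926],
       [ 0.        ,  0.        ,  0.        ,  1.        ]])}
```

View pics/w0.png

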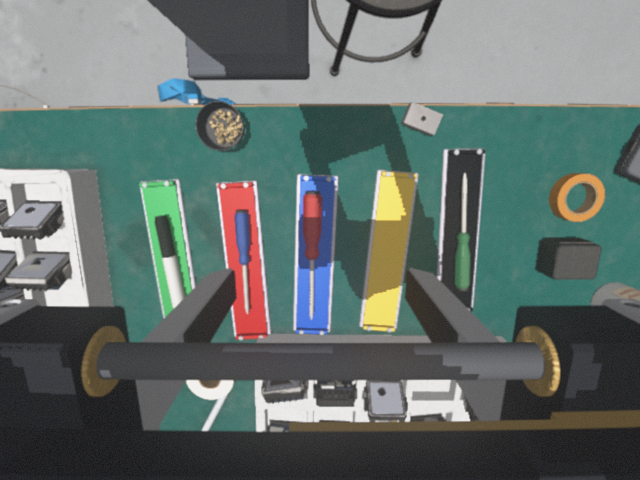

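The wrist view shows blue-rest corners (298,176)/(338,176)/(329,332)/(295,331), yellow (378,172)/(418,174)/(396,330)/(361,328) and red (219,184)/(256,182)/(270,337)/(235,339). I'll compare these with the top camera and build the tool poses.

```bash
python3 - <<'E'
from h import *
c=np.load("w0.npy",allow_pickle=True).item()
def fit(n,a):
    w=px2w(c,a,0.006)[:,:2]; ax=(w[2]+w[3]-w[0]-w[1])/2
    print(n,w.mean(0).round(4),np.linalg.norm(ax).round(3),np.linalg.norm(w[0]-w[1]).round(3),np.degrees(np.arctan2(ax[1],ax[0])).round(1))
fit("blue",[[298,176],[338,176],[329,332],[295,331]])
fit("yellow",[[378,172],[418,174],[396,330],[361,328]])
fit("red",[[219,184],[256,182],[270,337],[235,339]])
print("front mids black,green",px2w(c,[[464.5,150.5],[159.5,181]],.006))
print("red tip/end",px2w(c,[[311,318],[312,193]],.018)[:,:2],"blue",px2w(c,[[248,313],[242,211]],.016)[:,:2], "green",px2w(c,[[464,174],[462,291]],.017)[:,:2])
print("top cam:")
for n,a in dict(green=[[82,396],[66,146]],red=[[397,76],[391,358]],blue=[[541,88],[540,322]],marker=[[688,80],[708,310]]).items():
    a=np.array(a); w=np.c_[.66-.0006*a[:,1],.44-.0006*a[:,0]]; d=w[0]-w[1]; d=d if d[0]>0 else -d
    print(n,"tip/end",w.round(4).tolist(),"mid",w.mean(0).round(4),"yaw",np.degrees(np.arctan2(d[1],d[0])).round(1))
E
```

```text
blue [0.5338 0.2086] 0.214 0.05 -2.6
yellow [0.5304 0.3048] 0.214 0.05 -4.5
red [0.5428 0.1162] 0.215 0.047 2.1
front mids black,green [[0.39661773 0.39416607 0.006     ]
 [0.43197898 0.01378154 0.006     ]]
red tip/end [[0.61396375 0.203013  ]
 [0.44703918 0.2060809 ]] blue [[0.60741378 0.11827453]
 [0.46918052 0.11830208]] green [[0.42463162 0.39156615]
 [0.57678063 0.40306635]]
top cam:
green tip/end [[0.4224, 0.3908], [0.5724, 0.4004]] mid [0.4974 0.3956] yaw 3.7
red tip/end [[0.6144, 0.2018], [0.4452, 0.2054]] mid [0.5298 0.2036] yaw -1.2
blue tip/end [[0.6072, 0.1154], [0.4668, 0.116]] mid [0.537  0.1157] yaw -0.2
marker tip/end [[0.612, 0.0272], [0.474, 0.0152]] mid [0.543  0.0212] yaw 5.0
```

Call:
{"name": "carry_out", "arguments": {
  "increments": [
    [110,[-11,-33,0],0],
    [110,[-11,-33,0],0],
    [110,[-11,-34,0],0],
    [110,[0,0,35],0],
    [110,[0,0,35],0],
    [110,[0,0,35],0],
    [110,[0,0,35],0],
    [110,[0,0,35],0]
  ]
}}

```text
time: 2.35
tool_pos: [0.5025, 0.1199, 0.0743]
ee_rot: [3.141, -0.0, -3.139]
wrist_force: [0.5, 1.4, 0.3]
width: 0.0531
finger_force: 0.0
```

Call:
{"name": "carry_out", "arguments": {
  "increments": [
    [110,[0,0,0],0],
    [110,[0,0,0],0]
  ]
}}

```text
time: 2.55
tool_pos: [0.5028, 0.1195, 0.0758]
ee_rot: [3.141, -0.001, -3.139]
wrist_force: [0.6, -0.8, 0.4]
width: 0.0533
finger_force: 0.0
```

```bash
cat >> h.py <<'E'
def look(name,pts={}):
    o=robot.get_obs(); c=robot.get_calibration("wrist"); im=robot.snapshot("wrist"); np.save(name+".npy",c,allow_pickle=True)
    for p in pts: u=w2px(c,p)[0].astype(int); cv2.drawMarker(im,tuple(int(i) for i in u),(255,0,255),0,8,1)
    cv2.imwrite(f"pics/{name}.png",im); print(o["time"],o["tool_pos"].round(4),o["ee_rot"].round(4),o["width"]); return c
E
python3 -c "
from h import *
look('w1',[[.467,.117,.016],[.607,.117,.016],[.5045,.117,.025],[.542-.107,.110,.008],[.542+.107,.118,.008]])"
```

```text
2.55 [0.5028 0.1195 0.0758] [ 3.1414e+00 -1.2000e-03 -3.1394e+00] 0.0533419124614403
```

View pics/w1.png

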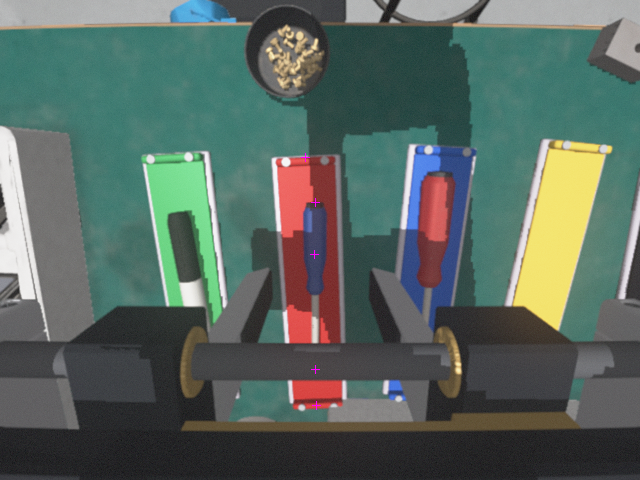

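The predicted crosses land on the blue handle's end (315,204), its middle, and the red rest's ends (308,160)/(318,404), all to about 1 mm. Descending to grip.

Call:
{"name": "carry_out", "arguments": {
  "increments": [
    [110,[-2,-2,25],0],
    [110,[0,0,20],0],
    [110,[0,0,6],0],
    [110,[0,0,0],0],
    [255,[0,0,0],0],
    [255,[0,0,0],0],
    [255,[0,0,0],0],
    [255,[0,0,0],0]
  ]
}}

```text
time: 3.4
tool_pos: [0.5059, 0.1167, 0.0254]
ee_rot: [3.141, 0.001, -3.141]
wrist_force: [0.5, -0.4, -0.7]
width: 0.0247
finger_force: 0.0
```

Call:
{"name": "carry_out", "arguments": {
  "increments": [
    [255,[0,0,0],0],
    [255,[0,0,0],0]
  ]
}}

```text
time: 3.6
tool_pos: [0.5054, 0.1166, 0.0247]
ee_rot: [3.142, 0.0, -3.141]
wrist_force: [-0.7, 0.8, 0.6]
width: 0.0086
finger_force: 0.0
```

```bash
python3 -c "
from h import *
o=robot.get_obs();print(o['width'],o['finger_force'],o['wrist_force'])
c=look('w2',[[.467,.117,.016],[.607,.117,.016],[.5045,.117,.025]])
cv2.imwrite('pics/s2.png',cv2.resize(robot.snapshot('side')[180:330,250:480],None,fx=3,fy=3))"
```

```text
0.008589278133127725 0.0 [-0.70920967  0.77447476  0.55698436]
3.6 [0.5054 0.1166 0.0247] [ 3.1415e+00  1.0000e-04 -3.1407e+00] 0.008589278133127725
```

View pics/w2.png

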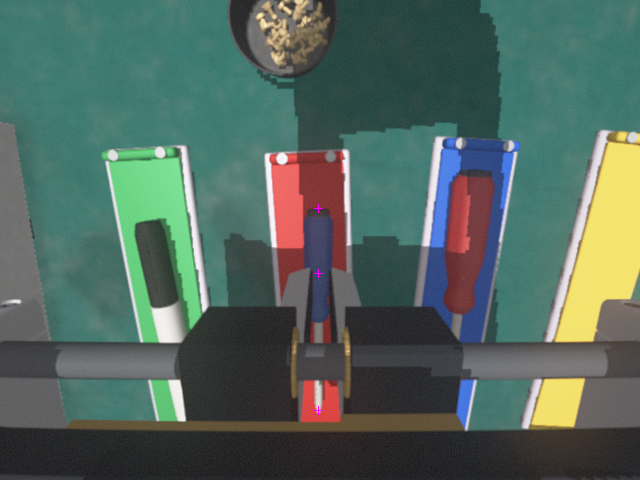

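View pics/s2.png

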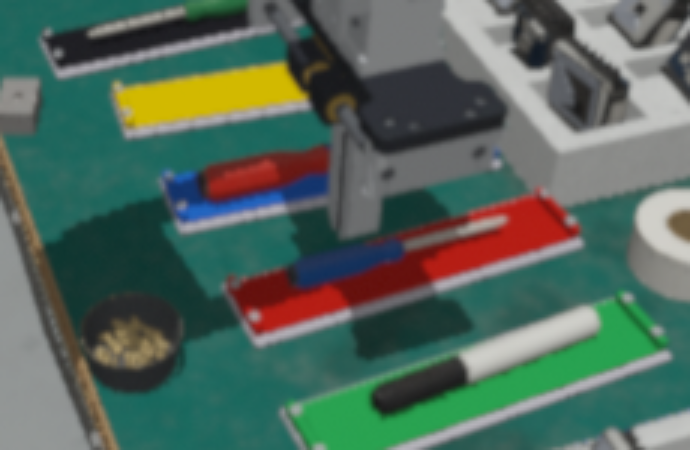

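```bash
python3 -c "
from h import *
c=robot.get_calibration('side')
for z in (0.0,.011,.025,.04,.05,.06): print(z,w2px(c,[[.5054,.1166,z],[.4974,.1166-.01,z],[.5134,.1166-.01,z]]).round(1).tolist())
print(w2px(c,[.5045,.117,.025]))
"
```

```text
0.0 [[366.4, 273.0], [364.5, 277.9], [372.9, 275.7]]
0.011 [[366.8, 268.5], [364.9, 273.4], [373.3, 271.2]]
0.025 [[367.3, 262.7], [365.3, 267.5], [373.9, 265.3]]
0.04 [[367.8, 256.2], [365.8, 261.1], [374.5, 258.9]]
0.05 [[368.1, 251.9], [366.2, 256.7], [374.9, 254.5]]
0.06 [[368.5, 247.4], [366.5, 252.3], [375.3, 250.1]]
[[366.68462555 262.63712681]]
```

```bash
python3 -c "
from h import *
c=np.load('w2.npy',allow_pickle=True).item()
print(c['T'][:3,3])
for z in (.011,.025,.035,.045,.05,.06): print(z,w2px(c,[[.4974,.1166+.0043,z],[.4974,.1166+.0168,z],[.4974,.1166-.0168,z]]).round(1).tolist())
im=cv2.imread('pics/w2.png'); cv2.imwrite('pics/w2c.png',cv2.resize(im[190:430,220:420],None,fx=2.5,fy=2.5))
"
```

```text
[0.43738413 0.11779547 0.21803088]
0.011 [[324.9, 255.8], [344.9, 255.8], [291.1, 255.7]]
0.025 [[325.2, 262.5], [346.6, 262.5], [289.2, 262.4]]
0.035 [[325.5, 267.8], [347.9, 267.8], [287.6, 267.7]]
0.045 [[325.8, 273.7], [349.4, 273.7], [285.9, 273.6]]
0.05 [[325.9, 276.9], [350.2, 276.9], [285.0, 276.8]]
0.06 [[326.3, 283.8], [351.9, 283.9], [282.9, 283.8]]
```

View pics/w2c.png

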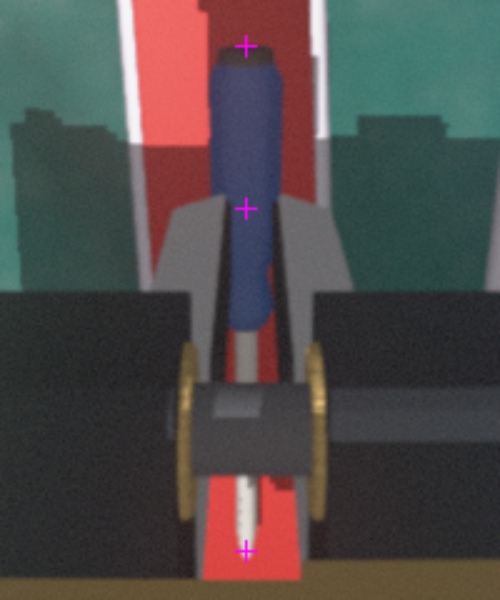

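The crop shows the fingertips above the handle: closed to 8.6 mm with no contact, tip row ≈ 268, so tips at z ≈ 35 mm where 11 mm was expected. The real tips stand well short of the stated tip distance. I'll measure it by touching the bare bench between the red and blue rests.

Call:
{"name": "carry_out", "arguments": {
  "increments": [
    [255,[0,0,-25],0],
    [255,[0,22,0],0],
    [255,[0,22,0],0],
    [255,[0,0,20],0],
    [255,[0,0,20],0],
    [255,[0,0,0],0],
    [255,[0,0,0],0]
  ]
}}

```text
time: 4.4
tool_pos: [0.5051, 0.1605, 0.0096]
ee_rot: [-3.141, -0.001, -3.141]
wrist_force: [0.1, 0.2, -0.4]
width: 0.0002
finger_force: 0.0
```

```bash
python3 -c "
from h import *
o=robot.get_obs();print(o['wrist_force'],o['tool_pos'],o['width'])
im=robot.snapshot('wrist'); im2=robot.snapshot('side')
c=np.load('w2.npy',allow_pickle=True).item(); c=robot.get_calibration('wrist')
for z in (0,.015,.02,.025,.03,.035,.04): print(z,w2px(c,[[o['tool_pos'][0]-.008,o['tool_pos'][1]+.012,z]]).round(1), w2px(robot.get_calibration('side'),[o['tool_pos'][0]-.008,o['tool_pos'][1]-.0125,z]).round(1))
cv2.imwrite('pics/w3.png',np.hstack([cv2.resize(im[200:320,260:380],None,fx=3.3,fy=3.3),cv2.resize(im2[170:290,290:410],None,fx=3.3,fy=3.3)]))"
```

```text
[ 0.05820541  0.22541593 -0.39082306] [0.50508526 0.1605314  0.00956002] 0.00024686701688201164
0 [[337.2 255.2]] [[355.2 262.6]]
0.015 [[338.5 262.5]] [[355.5 256.5]]
0.02 [[339.  265.2]] [[355.6 254.4]]
0.025 [[339.5 268. ]] [[355.8 252.3]]
0.03 [[340. 271.]] [[355.9 250.2]]
0.035 [[340.5 274.1]] [[356.  248.1]]
0.04 [[341.1 277.4]] [[356.1 245.9]]
```

View pics/w3.png

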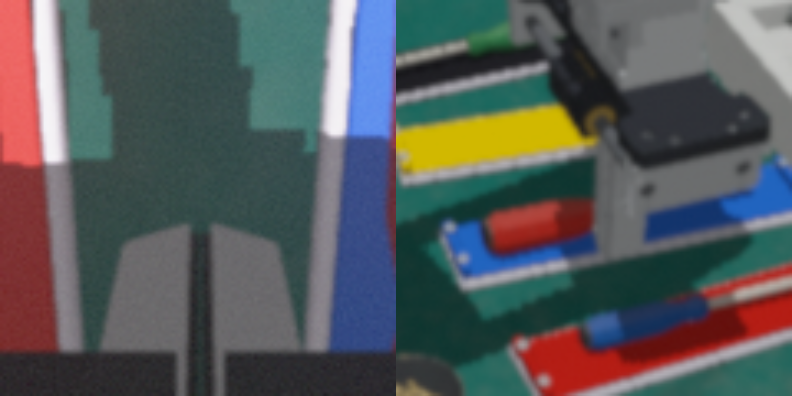

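Tips are still visibly off the bench: wrist row 268 gives z ≈ 25 mm, and the side view suggests a little more. Continuing down carefully with force checks.

Call:
{"name": "carry_out", "arguments": {
  "increments": [
    [255,[0,0,5],0],
    [255,[0,0,5],0],
    [255,[0,0,2],0],
    [255,[0,0,0],0]
  ]
}}

```text
time: 4.9
tool_pos: [0.5049, 0.1605, -0.0028]
ee_rot: [-3.141, -0.001, -3.141]
wrist_force: [0.8, 0.5, 0.2]
width: 0.0002
finger_force: 0.0
```

Call:
{"name": "carry_out", "arguments": {
  "increments": [
    [255,[0,0,2],0],
    [255,[0,0,2],0],
    [255,[0,0,0],0]
  ]
}}

```text
time: 5.2
tool_pos: [0.5051, 0.1606, -0.0066]
ee_rot: [3.142, -0.0, -3.141]
wrist_force: [-0.1, -0.2, 0.6]
width: 0.0005
finger_force: 0.0
```

Call:
{"name": "carry_out", "arguments": {
  "increments": [
    [255,[0,0,2],0],
    [255,[0,0,1],0],
    [255,[0,0,0],0]
  ]
}}

```text
time: 5.5
tool_pos: [0.5052, 0.1606, -0.0095]
ee_rot: [3.142, -0.0, -3.141]
wrist_force: [0.5, -0.7, -0.3]
width: 0.0003
finger_force: 0.0
```

Call:
{"name": "carry_out", "arguments": {
  "increments": [
    [255,[0,0,1],0],
    [255,[0,0,1],0],
    [255,[0,0,0],0]
  ]
}}

```text
time: 5.8
tool_pos: [0.5052, 0.1606, -0.0115]
ee_rot: [-3.142, -0.0, -3.141]
wrist_force: [0.4, -0.9, -0.7]
width: 0.0
finger_force: 0.0
```

Call:
{"name": "carry_out", "arguments": {
  "increments": [
    [255,[0,0,1],0],
    [255,[0,0,1],0],
    [255,[0,0,0],0]
  ]
}}

```text
time: 6.1
tool_pos: [0.5052, 0.1606, -0.0135]
ee_rot: [-3.142, -0.0, -3.141]
wrist_force: [-0.3, -0.3, -0.5]
width: 0.0002
finger_force: 0.0
```

Call:
{"name": "carry_out", "arguments": {
  "increments": [
    [255,[0,0,1],0],
    [255,[0,0,1],0],
    [255,[0,0,0],0]
  ]
}}

```text
time: 6.4
tool_pos: [0.5055, 0.1606, -0.0145]
ee_rot: [3.142, 0.0, -3.141]
wrist_force: [-1.8, -1.8, 4.7]
width: 0.0007
finger_force: 2.3
```

```bash
python3 -c "
from h import *
c=look('w4')
im=cv2.imread('pics/w4.png'); im2=robot.snapshot('side')
p=[.5052,.1606,0]
for z in (0,.005,.01,.015,.02): print(z,w2px(c,[p[0]-.008,p[1]+.012,z]).round(1), w2px(robot.get_calibration('side'),[p[0]-.008,p[1]-.0125,z]).round(1))
cv2.imwrite('pics/w4.png',np.hstack([cv2.resize(im[200:320,260:380],None,fx=3.3,fy=3.3),cv2.resize(im2[170:290,290:410],None,fx=3.3,fy=3.3)]))"
```

```text
6.4 [ 0.5055  0.1606 -0.0145] [ 3.1415e+00  3.0000e-04 -3.1407e+00] 0.00065420462286763
0 [[339.7 269.8]] [[355.2 262.6]]
0.005 [[340.2 272.8]] [[355.3 260.6]]
0.01 [[340.7 275.9]] [[355.4 258.5]]
0.015 [[341.3 279.2]] [[355.6 256.5]]
0.02 [[341.9 282.8]] [[355.7 254.4]]
```

View pics/w4.png

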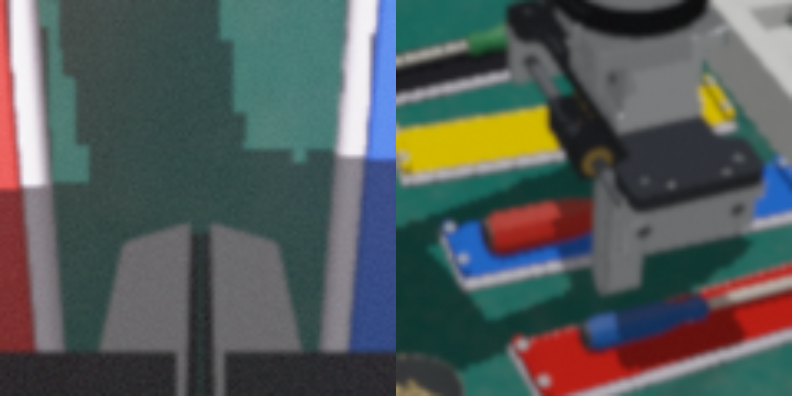

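Contact came at TCP z = −14.3 mm (4.7 N), so the real tips are 14 mm *behind* the reported TCP: tip z = TCP z + 14 mm. Retrying the blue grip with TCP at z = −3 mm.

Call:
{"name": "carry_out", "arguments": {
  "increments": [
    [255,[0,0,-30],0],
    [110,[0,0,-35],0],
    [110,[0,-22,0],0],
    [110,[0,-22,0],0],
    [110,[0,0,0],0],
    [110,[0,0,0],0],
    [110,[0,0,0],0]
  ]
}}

```text
time: 7.2
tool_pos: [0.5051, 0.1173, 0.0492]
ee_rot: [3.141, -0.001, -3.14]
wrist_force: [0.0, -0.2, 0.2]
width: 0.045
finger_force: 0.0
```

Call:
{"name": "carry_out", "arguments": {
  "increments": [
    [110,[0,0,25],0],
    [110,[0,0,20],0],
    [110,[0,0,8],0],
    [110,[0,0,0],0],
    [255,[0,0,0],0],
    [255,[0,0,0],0],
    [255,[0,0,0],0],
    [255,[0,0,0],0]
  ]
}}

```text
time: 8.0
tool_pos: [0.5059, 0.1167, -0.0025]
ee_rot: [3.141, 0.001, -3.141]
wrist_force: [0.6, 0.4, -0.4]
width: 0.0247
finger_force: 0.0
```

Call:
{"name": "carry_out", "arguments": {
  "increments": [
    [255,[0,0,0],0],
    [255,[0,0,0],0],
    [255,[0,0,0],0]
  ]
}}

```text
time: 8.3
tool_pos: [0.5057, 0.1165, -0.0029]
ee_rot: [3.142, 0.001, -3.141]
wrist_force: [-0.0, 1.3, 2.5]
width: 0.0154
finger_force: 30.0
```

Gripped (15.4 mm, 30 N). Lifting and carrying to the yellow rest.

Call:
{"name": "carry_out", "arguments": {
  "increments": [
    [255,[0,0,-15],0],
    [255,[0,0,-40],0],
    [255,[0,38,0],0],
    [255,[2,38,0],0],
    [255,[2,38,0],0],
    [255,[2,38,0],0],
    [255,[2,38,0],4.6],
    [255,[0,0,0],0]
  ]
}}

```text
time: 9.1
tool_pos: [0.4962, 0.3108, 0.0512]
ee_rot: [3.14, -0.001, 3.066]
wrist_force: [0.5, 0.0, -1.0]
width: 0.0149
finger_force: 30.0
```

Call:
{"name": "carry_out", "arguments": {
  "increments": [
    [255,[0,0,30],0],
    [255,[0,0,19],0],
    [255,[0,0,5],0],
    [255,[0,0,0],0],
    [255,[0,0,0],0]
  ]
}}

```text
time: 9.6
tool_pos: [0.4974, 0.306, -0.0023]
ee_rot: [-3.141, 0.0, 3.062]
wrist_force: [-0.7, -0.6, -1.3]
width: 0.0151
finger_force: 30.0
```

Call:
{"name": "carry_out", "arguments": {
  "increments": [
    [110,[0,0,0],0],
    [110,[0,0,0],0],
    [110,[0,0,0],0],
    [110,[0,0,0],0],
    [110,[0,0,-20],0],
    [110,[0,0,-36],-3.4],
    [110,[2,-34,0],0],
    [110,[2,-34,0],0]
  ]
}}

```text
time: 10.4
tool_pos: [0.493, 0.239, 0.0556]
ee_rot: [3.14, 0.004, 3.124]
wrist_force: [0.4, 0.0, -0.3]
width: 0.0533
finger_force: 0.0
```

Call:
{"name": "carry_out", "arguments": {
  "increments": [
    [110,[1,-33,0],0],
    [110,[0,0,0],0],
    [110,[0,0,0],0]
  ]
}}

```text
time: 10.7
tool_pos: [0.4904, 0.2055, 0.054]
ee_rot: [3.141, 0.001, 3.12]
wrist_force: [-0.2, 0.3, -0.4]
width: 0.0535
finger_force: 0.0
```

```bash
python3 -c "
from h import *
c=look('w5',[[.447,.2055,.018],[.490,.2048,.03],[.4971,.3066,.025],[.466,.309,.016]])"
```

```text
10.7 [0.4904 0.2055 0.054 ] [3.1408e+00 5.0000e-04 3.1201e+00] 0.05348869796496357
```

View pics/w5.png

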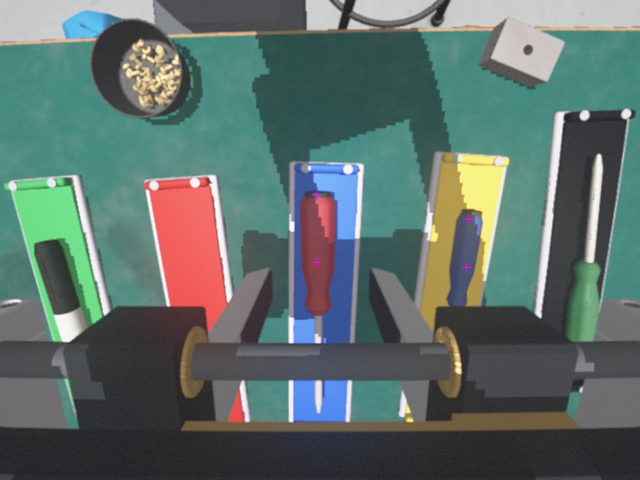

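The picture shows the blue driver lying on the yellow rest and the red handle at (318,250), centred between the jaws. Descending.

Call:
{"name": "carry_out", "arguments": {
  "increments": [
    [110,[0,0,30],0],
    [110,[0,0,20],0],
    [110,[0,0,7],0],
    [110,[0,0,0],0],
    [255,[0,0,0],0],
    [255,[0,0,0],0],
    [255,[0,0,0],0],
    [255,[0,0,0],0]
  ]
}}

```text
time: 11.55
tool_pos: [0.4908, 0.2059, -0.0025]
ee_rot: [3.141, 0.002, 3.122]
wrist_force: [0.1, 0.1, 1.0]
width: 0.0252
finger_force: 0.4
```

Call:
{"name": "carry_out", "arguments": {
  "increments": [
    [255,[0,0,0],0],
    [255,[0,0,0],0],
    [255,[0,0,0],0]
  ]
}}

```text
time: 11.85
tool_pos: [0.4906, 0.2057, -0.0027]
ee_rot: [3.141, 0.001, 3.121]
wrist_force: [0.3, -0.8, 3.4]
width: 0.0202
finger_force: 30.0
```

Call:
{"name": "carry_out", "arguments": {
  "increments": [
    [255,[0,0,-15],0],
    [255,[0,0,-42],-3.4],
    [255,[-2,-31,0],0],
    [255,[-3,-31,0],0],
    [255,[-3.5,-30.5,0],0],
    [255,[0,0,0],0],
    [255,[0,0,0],0]
  ]
}}

```text
time: 12.55
tool_pos: [0.502, 0.1135, 0.0533]
ee_rot: [3.141, -0.001, -3.104]
wrist_force: [0.2, 0.6, -0.1]
width: 0.0205
finger_force: 30.0
```

Call:
{"name": "carry_out", "arguments": {
  "increments": [
    [255,[0,0,30],0],
    [255,[0,0,21],0],
    [255,[0,0,5.5],0],
    [255,[0,0,0],0],
    [255,[0,0,0],0]
  ]
}}

```text
time: 13.05
tool_pos: [0.5022, 0.1147, -0.0028]
ee_rot: [3.141, 0.0, -3.101]
wrist_force: [-0.5, 0.1, -0.6]
width: 0.0205
finger_force: 30.0
```

Call:
{"name": "carry_out", "arguments": {
  "increments": [
    [110,[0,0,0],0],
    [110,[0,0,0],0],
    [110,[0,0,0],0],
    [110,[0,0,0],0],
    [110,[0,0,-20],0],
    [110,[0,0,-36],6.9],
    [110,[4,38,0],0],
    [110,[4,38,0],0]
  ]
}}

```text
time: 13.85
tool_pos: [0.5021, 0.1904, 0.0552]
ee_rot: [3.14, 0.004, 3.057]
wrist_force: [0.1, -0.5, 0.8]
width: 0.0531
finger_force: 0.0
```

Call:
{"name": "carry_out", "arguments": {
  "increments": [
    [110,[4,38,0],0],
    [110,[4,38,0],0],
    [110,[4,38,0],0],
    [110,[0,0,0],0],
    [110,[0,0,0],0]
  ]
}}

```text
time: 14.35
tool_pos: [0.4975, 0.3048, 0.0529]
ee_rot: [-3.141, -0.0, 3.062]
wrist_force: [-0.4, -0.3, 0.1]
width: 0.0536
finger_force: 0.0
```

```bash
python3 -c "
from h import *
c=look('w6')"
```

```text
14.35 [0.4975 0.3048 0.0529] [-3.1407e+00 -2.0000e-04  3.0622e+00] 0.053618810779736605
```

Call:
{"name": "carry_out", "arguments": {
  "increments": [
    [110,[0,1,30],0],
    [110,[0,0,20],0],
    [110,[0,0,6],0],
    [110,[0,0,0],0],
    [255,[0,0,0],0],
    [255,[0,0,0],0],
    [255,[0,0,0],0],
    [255,[0,0,0],0]
  ]
}}

```text
time: 15.2
tool_pos: [0.4984, 0.3059, -0.0019]
ee_rot: [3.141, 0.001, 3.06]
wrist_force: [0.5, 0.7, 0.2]
width: 0.0247
finger_force: 0.0
```

Call:
{"name": "carry_out", "arguments": {
  "increments": [
    [255,[0,0,0],0],
    [255,[0,0,0],0],
    [255,[0,0,0],0]
  ]
}}

```text
time: 15.5
tool_pos: [0.4981, 0.3058, -0.0024]
ee_rot: [3.141, 0.001, 3.061]
wrist_force: [-0.3, -0.2, 1.4]
width: 0.0152
finger_force: 30.0
```

```bash
python3 -c "
from h import *
c=np.load('w5.npy',allow_pickle=True).item()
R=dict(blue=(.5338,.2073,-2.4,[327,163.5]),black=(.5015,.396,1,[594,112.5]),yellow=(.530,.304,-4.6,[472,157.5]),red=(.542,.115,2.2,[181.5,181]),green=(.5386,.0175,2.7,[43,181]))
for n,(x,y,a,uv) in R.items(): a=np.radians(a); print(n,px2w(c,uv,.008)[0,:2].round(4),np.round([x-.108*np.cos(a),y-.108*np.sin(a)],4))
"
```

```text
blue [0.4267 0.2129] [0.4259 0.2118]
black [0.3963 0.3918] [0.3935 0.3941]
yellow [0.4246 0.3114] [0.4223 0.3127]
red [0.4362 0.1126] [0.4341 0.1109]
green [0.4336 0.0151] [0.4307 0.0124]
```

Call:
{"name": "carry_out", "arguments": {
  "increments": [
    [255,[0,0,-15],0],
    [255,[0,0,-42],-2.2],
    [255,[-3,-32,0],0],
    [255,[-3,-32,0],0],
    [255,[-3,-32,0],0],
    [255,[0,0,0],0],
    [255,[0,0,0],0]
  ]
}}

```text
time: 16.2
tool_pos: [0.5031, 0.2091, 0.055]
ee_rot: [3.141, 0.001, 3.097]
wrist_force: [0.2, -0.7, -0.3]
width: 0.0151
finger_force: 30.0
```

Call:
{"name": "carry_out", "arguments": {
  "increments": [
    [255,[0,0,30],0],
    [255,[0,0,21],0],
    [255,[0,0,5.5],0],
    [255,[0,0,0],0],
    [255,[0,0,0],0]
  ]
}}

```text
time: 16.7
tool_pos: [0.503, 0.2104, -0.0018]
ee_rot: [3.141, 0.001, 3.1]
wrist_force: [0.2, 0.2, 0.0]
width: 0.0153
finger_force: 30.0
```

Call:
{"name": "carry_out", "arguments": {
  "increments": [
    [255,[0,-1,0.5],0],
    [255,[0,0,0],0],
    [110,[0,0,0],0],
    [110,[0,0,0],0],
    [110,[0,0,0],0],
    [110,[0,0,0],0],
    [110,[0,0,-20],0],
    [110,[0,0,-36],-7.4]
  ]
}}

```text
time: 17.5
tool_pos: [0.5, 0.2075, 0.0505]
ee_rot: [-3.14, -0.007, -3.052]
wrist_force: [0.5, 0.1, 0.5]
width: 0.053
finger_force: 0.0
```

Call:
{"name": "carry_out", "arguments": {
  "increments": [
    [110,[-4.7,-38.2,0],0],
    [110,[-4.7,-38.2,0],0],
    [110,[-4.7,-38.2,0],0],
    [110,[-4.7,-38.2,0],0],
    [110,[-4.7,-38.2,0],0],
    [110,[0,0,0],0],
    [110,[0,0,0],0]
  ]
}}

```text
time: 18.2
tool_pos: [0.5426, 0.0195, 0.0531]
ee_rot: [3.141, -0.0, -3.057]
wrist_force: [-0.6, 0.4, 0.6]
width: 0.0534
finger_force: 0.0
```

```bash
python3 -c "
from h import *
c=look('w7',[[.474,.0152,.016],[.543,.0212,.024],[.542-.0394,.115-.0015,.03],[.542-.0854,.115-.0034,.02],[.434,.111,.008],[.5342-.0708,.211,.017],[.427,.2125,.008]])"
```

```text
18.2 [0.5426 0.0195 0.0531] [ 3.1408e+00 -1.0000e-04 -3.0573e+00] 0.053414609285817476
```

View pics/w7.png

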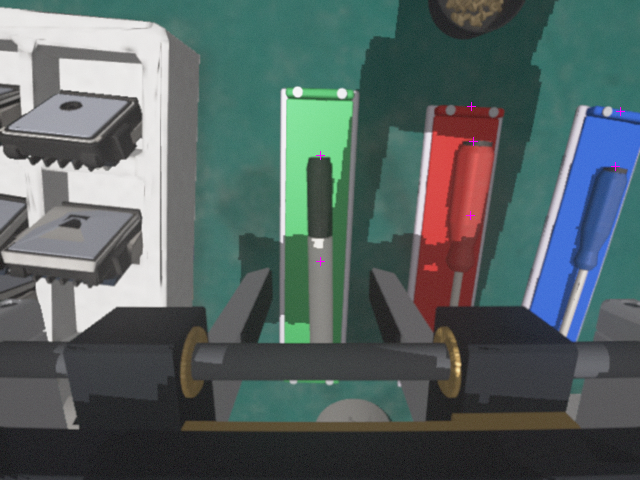

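The marker sits centred between the jaws (col 320). The red and blue drivers lie on their rests, and I'll check their centring at the end. Gripping the marker.

Call:
{"name": "carry_out", "arguments": {
  "increments": [
    [110,[0,1,30],0],
    [110,[0,0,20],0],
    [110,[0,0,6],0],
    [110,[0,0,0],0],
    [255,[0,0,0],0],
    [255,[0,0,0],0],
    [255,[0,0,0],0],
    [255,[0,0,0],0]
  ]
}}

```text
time: 19.05
tool_pos: [0.5431, 0.021, -0.002]
ee_rot: [-3.141, 0.002, -3.055]
wrist_force: [0.3, 0.6, 0.3]
width: 0.0247
finger_force: 0.0
```

Call:
{"name": "carry_out", "arguments": {
  "increments": [
    [255,[0,0,0],0],
    [255,[0,0,0],0],
    [255,[0,0,0],0]
  ]
}}

```text
time: 19.35
tool_pos: [0.5428, 0.021, -0.0024]
ee_rot: [-3.142, 0.001, -3.055]
wrist_force: [-0.4, -0.7, 2.1]
width: 0.0163
finger_force: 30.0
```

Call:
{"name": "carry_out", "arguments": {
  "increments": [
    [255,[0,0,-15],0],
    [255,[0,0,-42],4.8],
    [255,[0,0,0],4.7],
    [255,[4.3,35,0],0],
    [255,[4.3,35,0],0],
    [255,[4.3,35,0],0],
    [255,[4.3,35,0],0],
    [255,[4.3,35,0],0]
  ]
}}

```text
time: 20.15
tool_pos: [0.5346, 0.1985, 0.0539]
ee_rot: [-3.142, -0.0, 3.062]
wrist_force: [1.0, -0.4, 0.4]
width: 0.0161
finger_force: 30.0
```

Call:
{"name": "carry_out", "arguments": {
  "increments": [
    [255,[4.3,35,0],0],
    [255,[4.3,35,0],0],
    [255,[4.3,36,0],0],
    [255,[0,0,0],0],
    [255,[0,0,0],0]
  ]
}}

```text
time: 20.65
tool_pos: [0.5301, 0.3041, 0.0536]
ee_rot: [-3.14, -0.001, 3.064]
wrist_force: [0.6, -0.6, -0.0]
width: 0.016
finger_force: 30.0
```

Call:
{"name": "carry_out", "arguments": {
  "increments": [
    [255,[0,0,30],0],
    [255,[0,0,21],0],
    [255,[0,0,5.5],0],
    [255,[0,0,0],0],
    [255,[0,0,0],0]
  ]
}}

```text
time: 21.15
tool_pos: [0.531, 0.3028, -0.0019]
ee_rot: [-3.142, 0.0, 3.061]
wrist_force: [0.1, -0.0, 0.1]
width: 0.0161
finger_force: 30.0
```

Call:
{"name": "carry_out", "arguments": {
  "increments": [
    [110,[0,0,0.5],0],
    [110,[0,0,0],0],
    [110,[0,0,0],0],
    [110,[0,0,0],0],
    [110,[0,0,-20],0],
    [110,[0,0,-36],-8.5],
    [110,[-3,32,0],0],
    [110,[-3,32,0],0]
  ]
}}

```text
time: 21.95
tool_pos: [0.5336, 0.369, 0.0557]
ee_rot: [3.14, 0.004, -3.074]
wrist_force: [0.3, -0.3, -0.8]
width: 0.0533
finger_force: 0.0
```

Call:
{"name": "carry_out", "arguments": {
  "increments": [
    [110,[-3,32,0],0],
    [110,[0,0,0],0],
    [110,[0,0,0],0]
  ]
}}

```text
time: 22.25
tool_pos: [0.5325, 0.4006, 0.0528]
ee_rot: [-3.141, -0.0, -3.071]
wrist_force: [-1.0, -0.8, 0.5]
width: 0.0534
finger_force: 0.0
```

```bash
python3 -c "
from h import *
c=look('w8'); im=cv2.imread('pics/w8.png')
h=cv2.cvtColor(im,cv2.COLOR_BGR2HSV)
# blade (bright, low sat) vs black pad: take bright pixels per row near expected line
for x in (.425,.43,.44,.45,.46): 
    u=w2px(c,[x,.3916,.016])[0]; r=int(round(u[1])); row=h[r,int(u[0])-40:int(u[0])+40]
    k=np.where((row[:,2]>90)&(row[:,1]<90))[0]+int(u[0])-40
    print(x,u.round(),k.tolist())
"
```

```text
22.25 [0.5325 0.4006 0.0528] [-3.1407e+00 -4.0000e-04 -3.0712e+00] 0.05335006619868188
0.425 [316.  91.] [283, 284, 285, 286, 287, 288, 314, 315, 316, 317, 318]
0.43 [315. 100.] [282, 283, 284, 285, 286, 287, 288, 313, 314, 315, 316, 317, 318, 319, 320]
0.44 [314. 117.] [282, 283, 284, 285, 286, 287, 288, 312, 313, 314, 315, 316, 317, 318, 319, 320]
0.45 [313. 133.] [282, 283, 284, 285, 286, 287, 312, 313, 314, 315, 316, 317, 318, 319, 320, 352]
0.46 [312. 149.] [282, 283, 284, 285, 286, 287, 312, 313, 314, 315, 316, 317, 318, 319, 320, 321, 351]
```

Call:
{"name": "carry_out", "arguments": {
  "increments": [
    [110,[-1,-1.5,30],0],
    [110,[0,0,20],0],
    [110,[0,0,5.5],0],
    [110,[0,0,0],0],
    [255,[0,0,0],0],
    [255,[0,0,0],0],
    [255,[0,0,0],0],
    [255,[0,0,0],0]
  ]
}}

```text
time: 23.1
tool_pos: [0.5345, 0.3992, -0.0013]
ee_rot: [3.141, 0.002, -3.073]
wrist_force: [-1.2, 1.2, 0.5]
width: 0.0248
finger_force: 0.0
```

Call:
{"name": "carry_out", "arguments": {
  "increments": [
    [255,[0,0,0],0],
    [255,[0,0,0],0],
    [255,[0,0,0],0]
  ]
}}

```text
time: 23.4
tool_pos: [0.5342, 0.399, -0.0018]
ee_rot: [3.141, 0.001, -3.073]
wrist_force: [-0.7, -1.0, 1.1]
width: 0.0171
finger_force: 30.0
```

```bash
python3 -c "
from h import *
c=np.load('w7.npy',allow_pickle=True).item(); im=cv2.imread('pics/w7.png')
h=cv2.cvtColor(im,cv2.COLOR_BGR2HSV)
g=cv2.inRange(h,(55,120,60),(75,255,255))
P=[]
for r in list(range(105,150,5))+[160,170,180,190,200,210,220,230]+[240,250]:
    k=np.where(g[r,270:370])[0]+270
    w=px2w(c,[[k.min(),r],[k.max()+1,r]],.008); P.append(w.mean(0)[:2]); 
P=np.array(P); f=np.polyfit(P[:,0],P[:,1],1); print(P[::4].round(4),np.degrees(np.arctan(f[0])),'y at .5386',np.polyval(f,.5386))
k=np.where(g.max(1))[0]
print(px2w(c,[[320,89]],.008), px2w(c,[[313,382]],.012),px2w(c,[[320,93.5]],.0145))
print(im[200,275:300].tolist()[::3], np.where(g[200,270:370])[0][[0,-1]]+270)
"
```

```text
Traceback (most recent call last):
ValueError: zero-size array to reduction operation minimum which has no identity
```

```bash
cat >> h.py <<'E'
MASK=dict(green=lambda b,g,r:(g-b>45)&(g-r>45),blue=lambda b,g,r:(b-r>60),red=lambda b,g,r:(r-b>60)&(r-g>60),yellow=lambda b,g,r:(r-b>60)&(g-b>60),black=lambda b,g,r:(np.maximum(np.maximum(b,g),r)<48))
def axisfit(c,im,m,cen,yaw,z,half=.03,xs=np.arange(-.095,.05,.005)):
    "line through the mid-points of mask m across the axis, on plane z; slices in the rest's own frame"
    a=np.radians(yaw);u=np.array([np.cos(a),np.sin(a)]);v=np.array([-u[1],u[0]]);P=[]
    t=np.arange(-half,half,.0002)
    for s in xs:
        w=np.array(cen)+s*u+t[:,None]*v; q=w2px(c,np.c_[w,0*t+z]).astype(np.float32)
        b,g,r=cv2.remap(im,q[None,:,0],q[None,:,1],cv2.INTER_LINEAR)[0].astype(float).T
        k=np.where(m(b,g,r))[0]
        if len(k)>10: P.append([s,(t[k[0]]+t[k[-1]])/2,t[k[-1]]-t[k[0]]])
    P=np.array(P); ok=abs(P[:,2]-np.median(P[:,2]))<.003; f=np.polyfit(P[ok,0],P[ok,1],1)
    return dict(n=int(ok.sum()),width=np.median(P[:,2]).round(4),off_mm=(f[1]*1e3).round(2),yaw=(yaw+np.degrees(f[0])).round(2))
E
python3 -c "
from h import *
c=np.load('w7.npy',allow_pickle=True).item(); im=cv2.imread('pics/w7.png')
print('green',axisfit(c,im,MASK['green'],(.5386,.0175),2.7,.008))
print(px2w(c,[[320,89]],.006), px2w(c,[[313,382]],.012),px2w(c,[[320,93.5]],.0145))
c=np.load('w1.npy',allow_pickle=True).item(); im=cv2.imread('pics/w1.png')
print('red',axisfit(c,im,MASK['red'],(.542,.115),2.2,.008))
c=np.load('w8.npy',allow_pickle=True).item(); im=cv2.imread('pics/w8.png')
print('black',axisfit(c,im,MASK['black'],(.502,.396),1,.008))
c=np.load('w5.npy',allow_pickle=True).item(); im=cv2.imread('pics/w5.png')
print('blue',axisfit(c,im,MASK['blue'],(.534,.2075),-2.4,.008))
"
```

```text
green {'n': 9, 'width': np.float64(0.0376), 'off_mm': np.float64(-7.1), 'yaw': np.float64(-0.91)}
[[0.43174544 0.0113456  0.006     ]] [[0.64519122 0.02396748 0.012     ]] [[0.43592195 0.01169472 0.0145    ]]
red {'n': 28, 'width': np.float64(0.0424), 'off_mm': np.float64(-0.82), 'yaw': np.float64(2.54)}
black {'n': 12, 'width': np.float64(0.0404), 'off_mm': np.float64(1.48), 'yaw': np.float64(1.59)}
blue {'n': 22, 'width': np.float64(0.0426), 'off_mm': np.float64(-0.08), 'yaw': np.float64(-2.81)}
```

Call:
{"name": "carry_out", "arguments": {
  "increments": [
    [255,[0,0,-15],0],
    [255,[0,0,-42],0.9],
    [255,[-2,-38.2,0],0],
    [255,[-2,-38.2,0],0],
    [255,[-2,-38.2,0],0],
    [255,[-2,-38.2,0],0],
    [255,[-2,-38.2,0],0],
    [255,[-2,-38.2,0],0]
  ]
}}

```text
time: 24.2
tool_pos: [0.5583, 0.1693, 0.0556]
ee_rot: [3.141, 0.001, -3.088]
wrist_force: [1.5, 0.5, -1.8]
width: 0.0169
finger_force: 30.0
```

Call:
{"name": "carry_out", "arguments": {
  "increments": [
    [255,[-2,-38.2,0],0],
    [255,[-2,-38.2,0],0],
    [255,[-2,-38.2,0],0],
    [255,[-2,-38.2,0],0],
    [255,[0,0,0],0],
    [255,[0,0,0],0],
    [255,[0,0,0],0]
  ]
}}

```text
time: 24.9
tool_pos: [0.5742, 0.0194, 0.055]
ee_rot: [3.141, 0.0, -3.088]
wrist_force: [0.2, 0.0, -0.0]
width: 0.0168
finger_force: 30.0
```

```bash
python3 -c "
from h import *
c=look('w9'); im=cv2.imread('pics/w9.png')
for z in (.17,):pass
for e in (45,30,20):
  print('green',axisfit(c,im,lambda b,g,r:(g-b>e)&(g-r>e),(.539,.017),3,.008,xs=np.arange(-.095,.0,.005)))
t=lambda b,g,r:(abs(g-b)<30)&(abs(g-r)<30)&(g>90)
print('blade',axisfit(c,im,t,(.539,.017),3,.075,half=.012,xs=np.arange(-.07,-.02,.004)))
"
```

```text
24.9 [0.5742 0.0194 0.055 ] [ 3.1409e+00  3.0000e-04 -3.0876e+00] 0.0168388995965396
green {'n': 7, 'width': np.float64(0.0394), 'off_mm': np.float64(-4.74), 'yaw': np.float64(-0.36)}
green {'n': 19, 'width': np.float64(0.0426), 'off_mm': np.float64(-0.61), 'yaw': np.float64(2.8)}
green {'n': 19, 'width': np.float64(0.0432), 'off_mm': np.float64(-0.42), 'yaw': np.float64(2.95)}
blade {'n': 13, 'width': np.float64(0.005), 'off_mm': np.float64(1.7), 'yaw': np.float64(3.0)}
```

Call:
{"name": "carry_out", "arguments": {
  "increments": [
    [255,[0,-1.5,30],0],
    [255,[0,0,21],0],
    [255,[0,0,5.5],0],
    [255,[0,0,0],0],
    [255,[0,0,0],0]
  ]
}}

```text
time: 25.45
tool_pos: [0.5746, 0.018, -0.0014]
ee_rot: [3.141, 0.001, -3.087]
wrist_force: [0.5, -0.2, -0.4]
width: 0.0169
finger_force: 30.0
```

```bash
python3 -c "
from h import *
c=look('w10'); im=cv2.imread('pics/w10.png')
print('green',axisfit(c,im,lambda b,g,r:(g-b>30)&(g-r>30),(.539,.0165),2.9,.008,xs=np.arange(-.095,-.02,.005)))
t=lambda b,g,r:(abs(g-b)<30)&(abs(g-r)<30)&(g>90)
print('blade',axisfit(c,im,t,(.539,.0165),2.9,.0165,half=.012,xs=np.arange(-.07,-.02,.004)))
"
```

```text
25.45 [ 0.5746  0.018  -0.0014] [ 3.1415e+00  7.0000e-04 -3.0867e+00] 0.016937243491238093
green {'n': 15, 'width': np.float64(0.0426), 'off_mm': np.float64(-0.02), 'yaw': np.float64(2.98)}
blade {'n': 13, 'width': np.float64(0.0054), 'off_mm': np.float64(1.27), 'yaw': np.float64(3.19)}
```

Call:
{"name": "carry_out", "arguments": {
  "increments": [
    [255,[0,-0.5,0.5],0],
    [110,[0,0,0],0],
    [110,[0,0,0],0],
    [110,[0,0,0],0],
    [110,[0,0,0],0],
    [110,[0,0,-20],0],
    [110,[0,0,-36],7.7],
    [110,[0,0,0],0]
  ]
}}

```text
time: 26.3
tool_pos: [0.5783, 0.0162, 0.0594]
ee_rot: [3.141, 0.011, 3.059]
wrist_force: [1.1, 0.5, 1.1]
width: 0.0533
finger_force: 0.0
```

Call:
{"name": "carry_out", "arguments": {
  "increments": [
    [110,[8.3,35,0],0],
    [110,[8.3,35,0],0],
    [110,[8.3,35,0],0],
    [110,[8.3,35,0],0],
    [110,[8.3,35,0],0],
    [110,[8.3,35,0],0],
    [110,[8.3,35,0],0],
    [110,[8.3,35,0],0]
  ]
}}

```text
time: 27.1
tool_pos: [0.5303, 0.3022, 0.0529]
ee_rot: [-3.141, -0.0, 3.062]
wrist_force: [-0.1, 0.2, -0.5]
width: 0.0536
finger_force: 0.0
```

Call:
{"name": "carry_out", "arguments": {
  "increments": [
    [110,[0,0,0],0],
    [110,[0,0,0],0]
  ]
}}

```text
time: 27.3
tool_pos: [0.5304, 0.3011, 0.0528]
ee_rot: [-3.14, -0.001, 3.063]
wrist_force: [-0.3, -0.2, -0.6]
width: 0.0532
finger_force: 0.0
```

Call:
{"name": "carry_out", "arguments": {
  "increments": [
    [110,[0,1.5,30],0],
    [110,[0,0,20],0],
    [110,[0,0,5.5],0],
    [110,[0,0,0],0],
    [255,[0,0,0],0],
    [255,[0,0,0],0],
    [255,[0,0,0],0],
    [255,[0,0,0],0]
  ]
}}

```text
time: 28.1
tool_pos: [0.5316, 0.3027, -0.0009]
ee_rot: [3.141, 0.001, 3.061]
wrist_force: [0.2, -0.8, -0.4]
width: 0.0249
finger_force: 0.0
```

Call:
{"name": "carry_out", "arguments": {
  "increments": [
    [255,[0,0,0],0],
    [255,[0,0,0],0],
    [255,[0,0,0],0]
  ]
}}

```text
time: 28.4
tool_pos: [0.5313, 0.3026, -0.0013]
ee_rot: [3.141, 0.001, 3.061]
wrist_force: [-0.5, 0.6, 1.9]
width: 0.0159
finger_force: 30.0
```

Call:
{"name": "carry_out", "arguments": {
  "increments": [
    [255,[0,0,-15],0],
    [255,[0,0,-42],-6.1],
    [255,[9,32,0],0],
    [255,[9,32,0],0],
    [255,[8.6,31,0],0],
    [255,[0,0,0],0],
    [255,[0,0,0],0]
  ]
}}

```text
time: 29.1
tool_pos: [0.5019, 0.3971, 0.0558]
ee_rot: [-3.141, 0.001, -3.115]
wrist_force: [-0.1, -0.3, -0.2]
width: 0.0159
finger_force: 30.0
```

```bash
python3 -c "
from h import *
c=look('w11'); im=cv2.imread('pics/w11.png')
bright=lambda b,g,r:np.maximum(np.maximum(b,g),r)>48
for cen in [(.502,.397)]:
  for e in (40,48,56): print('black',axisfit(c,im,lambda b,g,r:np.maximum(np.maximum(b,g),r)<e,cen,1.5,.008,half=.022,xs=np.arange(-.098,-.075,.002)))
  al=lambda b,g,r:(np.minimum(np.minimum(b,g),r)>140)
  print('plate',axisfit(c,im,al,cen,1.5,.005,half=.032,xs=np.arange(-.095,-.07,.002)))
"
```

```text
29.1 [0.5019 0.3971 0.0558] [-3.1412e+00  7.0000e-04 -3.1147e+00] 0.015858957876556543Traceback (most recent call last):
  File "<string>", line 6, in <module>
    for e in (40,48,56): print('black',axisfit(c,im,lambda b,g,r:np.maximum(np.maximum(b,g),r)<e,cen,1.5,.008,half=.022,xs=np.arange(-.098,-.075,.002)))
                                       ~~~~~~~^^^^^^^^^^^^^^^^^^^^^^^^^^^^^^^^^^^^^^^^^^^^^^^^^^^^^^^^^^^^^^^^^^^^^^^^^^^^^^^^^^^^^^^^^^^^^^^^^^^^^^^^^
  File "h.py", line 30, in axisfit
    P=np.array(P); ok=abs(P[:,2]-np.median(P[:,2]))<.003; f=np.polyfit(P[ok,0],P[ok,1],1)
                          ~^^^^^
IndexError: too many indices for array: array is 1-dimensional, but 2 were indexed
```

```bash
python3 -c "
from h import *
c=np.load('w11.npy',allow_pickle=True).item(); im=cv2.imread('pics/w11.png')
a=np.radians(1.5);u=np.array([np.cos(a),np.sin(a)]);v=np.array([-u[1],u[0]]);t=np.arange(-.034,.034,.001)
for s in (-.09,-.08,-.065,-.05):
    q=w2px(c,np.c_[np.array((.502,.397))+s*u+t[:,None]*v,0*t+.006]).astype(np.float32)
    x=cv2.remap(im,q[None,:,0],q[None,:,1],cv2.INTER_LINEAR)[0].astype(int)
    print(s,q[34].round(),x.min(1).tolist())
"
```

```text
-0.09 [318. 124.] [58, 57, 59, 58, 53, 53, 51, 48, 59, 105, 148, 160, 148, 82, 45, 44, 46, 48, 45, 48, 47, 46, 45, 44, 46, 46, 46, 45, 45, 48, 46, 48, 47, 48, 47, 46, 48, 47, 47, 51, 47, 50, 48, 47, 48, 47, 49, 49, 48, 50, 49, 50, 48, 49, 48, 49, 75, 134, 157, 145, 119, 60, 52, 48, 50, 48, 49, 50]
-0.08 [318. 139.] [57, 56, 58, 55, 59, 57, 56, 53, 58, 107, 147, 161, 145, 79, 50, 48, 51, 48, 44, 44, 45, 43, 50, 48, 48, 52, 51, 49, 45, 49, 48, 48, 47, 49, 49, 53, 49, 48, 48, 49, 44, 48, 52, 54, 66, 86, 90, 90, 92, 86, 88, 89, 87, 90, 86, 84, 154, 245, 247, 240, 164, 82, 75, 76, 73, 59, 53, 57]
-0.065 [318. 162.] [69, 68, 68, 66, 64, 65, 60, 61, 67, 106, 147, 159, 142, 86, 50, 50, 51, 52, 49, 53, 66, 91, 93, 91, 91, 80, 61, 57, 64, 68, 73, 76, 75, 76, 78, 78, 79, 79, 73, 75, 71, 69, 67, 63, 58, 61, 76, 90, 89, 84, 89, 85, 89, 87, 87, 87, 142, 239, 247, 238, 186, 102, 87, 87, 85, 82, 83, 82]
-0.05 [318. 184.] [90, 87, 86, 86, 83, 84, 86, 82, 95, 190, 244, 248, 250, 157, 94, 95, 95, 93, 96, 96, 95, 95, 92, 92, 72, 62, 64, 66, 70, 72, 77, 76, 81, 81, 81, 85, 78, 74, 78, 81, 79, 74, 71, 68, 68, 64, 60, 58, 59, 62, 60, 61, 56, 66, 82, 85, 153, 243, 247, 240, 172, 87, 80, 82, 84, 85, 86, 85]
```

Call:
{"name": "carry_out", "arguments": {
  "increments": [
    [255,[0,0.5,30],0],
    [255,[0,0,21],0],
    [255,[0,0,5.5],0],
    [255,[0,0,0],0],
    [255,[0,0,0],0]
  ]
}}

```text
time: 29.65
tool_pos: [0.5028, 0.3965, -0.0007]
ee_rot: [3.141, 0.001, -3.118]
wrist_force: [-0.1, 0.3, 0.4]
width: 0.0157
finger_force: 30.0
```

Call:
{"name": "carry_out", "arguments": {
  "increments": [
    [110,[0,0,0.5],0],
    [110,[0,0,0],0],
    [110,[0,0,0],0],
    [110,[0,0,0],0],
    [110,[0,0,-20],0],
    [110,[0,0,-36],0],
    [110,[0,0,-36],0]
  ]
}}

```text
time: 30.35
tool_pos: [0.5013, 0.3969, 0.0902]
ee_rot: [-3.14, -0.002, -3.116]
wrist_force: [0.4, 0.0, 0.7]
width: 0.0534
finger_force: 0.0
```

Moving clear to check everything with the top camera.

Call:
{"name": "carry_out", "arguments": {
  "increments": [
    [110,[0,0,-40],0],
    [110,[0,0,-40],0],
    [110,[0,0,-30],0],
    [110,[40,15,0],0],
    [110,[40,15,0],0],
    [110,[40,15,0],0],
    [110,[40,15,0],0],
    [110,[40,15,0],0]
  ]
}}

```text
time: 31.15
tool_pos: [0.2985, 0.4675, 0.2004]
ee_rot: [3.141, 0.0, -3.116]
wrist_force: [-0.7, 0.9, -0.7]
width: 0.0535
finger_force: 0.0
```

Call:
{"name": "carry_out", "arguments": {
  "increments": [
    [110,[30,25,0],0],
    [110,[30,25,0],0],
    [110,[0,0,0],0],
    [110,[0,0,0],0]
  ]
}}

```text
time: 31.55
tool_pos: [0.2383, 0.5158, 0.2002]
ee_rot: [-3.141, 0.001, -3.114]
wrist_force: [-0.1, -0.9, -0.6]
width: 0.0537
finger_force: 0.0
```

```bash
python3 - <<'E'
from h import *
c=robot.get_calibration("top"); im=np.mean([robot.snapshot("top").astype(float) for _ in range(5)],0).astype(np.uint8)
cv2.imwrite("pics/topf.png",im)
R=dict(red=(.542,.1145,2.4,40,.0195),green=(.539,.0165,2.9,-35,.0175),blue=(.534,.2075,-2.6,33,.0165),black=(.5022,.3975,1.5,0,.0165))
tiles=[]
S=.0004
for n,(x,y,a,_,zt) in R.items():
    a=np.radians(a);u=np.array([np.cos(a),np.sin(a)]);v=np.array([-u[1],u[0]])
    for z in (.006,zt):
        L,W=np.meshgrid(np.arange(.12,-.12,-S),np.arange(.038,-.038,-S),indexing='ij')
        P=np.array([x,y])+L[...,None]*u+W[...,None]*v
        q=w2px(c,np.dstack([P,0*L+z])).reshape(*L.shape,2).astype(np.float32)
        t=cv2.remap(im,q[...,0],q[...,1],cv2.INTER_CUBIC)[:600,:190]
        t=cv2.resize(t,(99,600))if 0 else t[:, 45:145]
        cv2.line(t,(50,0),(50,600),(255,0,255),1); cv2.line(t,(0,300),(100,300),(255,0,255),1)
        tiles.append(t)
v=np.hstack(tiles); print(v.shape); cv2.imwrite("pics/final.png",v[:600,:800])
E
```

```text
(600, 800, 3)
```

View pics/final.png

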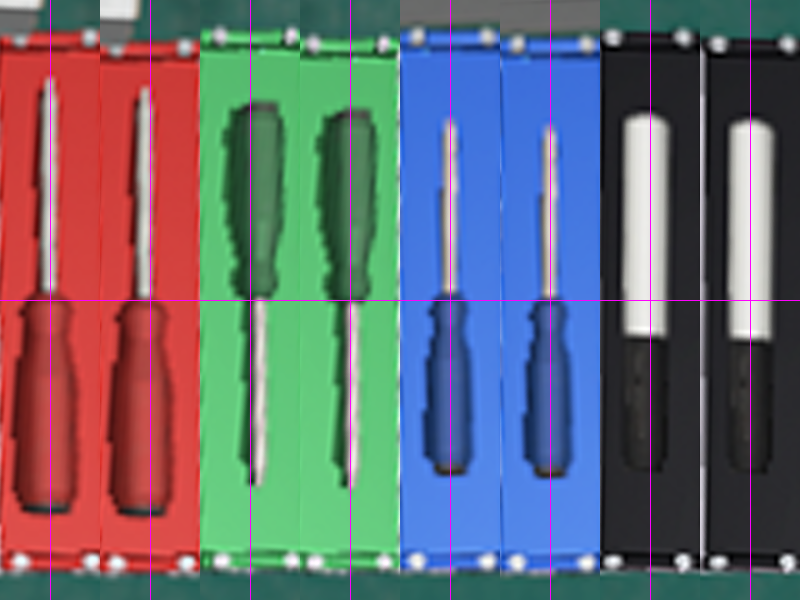

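The final composite has tiles paired by rest height and tool height, at 0.4 mm/px. Green, blue and the marker are within about 1–2 mm. The red driver sits about 10 px (4 mm) toward +y of its rest's centre line, so I'll go back and correct it.

Call:
{"name": "carry_out", "arguments": {
  "increments": [
    [110,[-20.6,-34.4,0],-0.7],
    [110,[-20.6,-34.4,0],0],
    [110,[-20.6,-34.4,0],0],
    [110,[-20.6,-34.4,0],0],
    [110,[-20.6,-34.4,0],0],
    [110,[-20.6,-34.4,0],0],
    [110,[-20.6,-34.4,0],0],
    [110,[-20.6,-34.4,0],0]
  ]
}}

```text
time: 32.6
tool_pos: [0.4146, 0.2442, 0.2005]
ee_rot: [3.141, 0.001, -3.106]
wrist_force: [0.1, -0.6, 0.1]
width: 0.0532
finger_force: 0.0
```

Call:
{"name": "carry_out", "arguments": {
  "increments": [
    [110,[-20.6,-34.4,0],0],
    [110,[-20.6,-34.4,0],0],
    [110,[-20.6,-34.4,0],0],
    [110,[-20.6,-34.4,0],0],
    [110,[0,0,40],0],
    [110,[0,0,40],0],
    [110,[0,0,40],0],
    [110,[0,0,25],0]
  ]
}}

```text
time: 33.4
tool_pos: [0.4993, 0.1106, 0.0518]
ee_rot: [-3.141, -0.004, -3.106]
wrist_force: [-0.2, -0.6, -0.0]
width: 0.0534
finger_force: 0.0
```

Call:
{"name": "carry_out", "arguments": {
  "increments": [
    [110,[0,0,0],0],
    [110,[0,0,0],0]
  ]
}}

```text
time: 33.6
tool_pos: [0.5013, 0.1115, 0.0557]
ee_rot: [3.142, 0.0, -3.105]
wrist_force: [-0.3, -1.0, 1.4]
width: 0.0537
finger_force: 0.0
```

```bash
cat > prof.py <<'E'
from h import *
def prof(c,im,cen,yaw,z,ss,f,half=.034):
    a=np.radians(yaw);u=np.array([np.cos(a),np.sin(a)]);v=np.array([-u[1],u[0]]);t=np.arange(-half,half,.001)
    for s in ss:
        q=w2px(c,np.c_[np.array(cen)+s*u+t[:,None]*v,0*t+z]).astype(np.float32)
        x=cv2.remap(im,q[None,:,0],q[None,:,1],cv2.INTER_LINEAR)[0].astype(int)
        print(s,f(x).tolist())
E
python3 -c "
from prof import *
c=look('w12'); im=cv2.imread('pics/w12.png')
print('plate (min chan)'); prof(c,im,(.542,.1145),2.4,.005,(-.1,-.09,-.06,-.04),lambda x:x.min(1))
print('handle R'); prof(c,im,(.542,.1145),2.4,.0195,(-.075,-.06,-.045),lambda x:x[:,2],.02)
"
```

```text
33.6 [0.5013 0.1115 0.0557] [ 3.1416e+00  1.0000e-04 -3.1052e+00] 0.05368490311595649
plate (min chan)
-0.1 [81, 81, 81, 81, 81, 82, 83, 95, 178, 236, 246, 229, 129, 97, 99, 98, 102, 95, 100, 102, 98, 87, 88, 98, 99, 99, 98, 99, 89, 59, 53, 55, 52, 55, 54, 52, 54, 53, 56, 54, 55, 52, 54, 56, 53, 56, 55, 52, 54, 54, 52, 54, 54, 54, 63, 126, 218, 240, 222, 151, 79, 72, 71, 71, 74, 72, 68, 69]
-0.09 [78, 77, 77, 76, 76, 76, 76, 97, 183, 237, 246, 239, 138, 99, 102, 102, 101, 98, 101, 100, 98, 99, 99, 99, 97, 99, 98, 97, 82, 55, 54, 55, 57, 56, 55, 55, 56, 54, 57, 56, 55, 51, 57, 56, 53, 57, 57, 53, 55, 55, 56, 56, 53, 58, 74, 103, 199, 238, 222, 156, 84, 76, 80, 81, 77, 79, 79, 77]
-0.06 [79, 80, 80, 81, 83, 85, 87, 99, 165, 233, 244, 231, 140, 96, 95, 96, 96, 96, 95, 96, 96, 94, 95, 95, 94, 79, 59, 55, 51, 51, 56, 59, 62, 64, 63, 61, 63, 63, 61, 60, 62, 61, 65, 62, 63, 58, 57, 55, 54, 53, 54, 55, 54, 59, 59, 66, 143, 221, 219, 160, 88, 74, 74, 72, 73, 72, 72, 70]
-0.04 [58, 59, 61, 63, 60, 64, 62, 70, 99, 122, 135, 122, 73, 54, 53, 51, 51, 51, 53, 52, 52, 51, 47, 49, 47, 47, 49, 49, 50, 50, 53, 56, 57, 59, 59, 60, 59, 63, 61, 60, 60, 59, 54, 59, 55, 53, 50, 49, 48, 48, 48, 53, 53, 52, 48, 65, 101, 129, 126, 105, 69, 55, 55, 56, 52, 53, 54, 51]
handle R
-0.075 [235, 237, 238, 237, 237, 237, 237, 238, 237, 236, 237, 220, 172, 139, 115, 114, 116, 120, 121, 124, 124, 126, 125, 124, 125, 124, 124, 124, 122, 119, 118, 115, 109, 109, 109, 112, 127, 130, 130, 132]
-0.06 [234, 237, 237, 236, 236, 236, 236, 236, 236, 236, 236, 227, 176, 128, 110, 112, 115, 120, 122, 121, 125, 124, 124, 123, 124, 122, 123, 122, 119, 119, 117, 112, 110, 111, 111, 118, 128, 127, 128, 128]
-0.045 [128, 128, 126, 129, 128, 128, 132, 127, 129, 129, 130, 124, 114, 111, 109, 113, 114, 118, 121, 121, 120, 124, 121, 122, 122, 122, 124, 121, 121, 118, 118, 110, 110, 108, 108, 119, 126, 128, 126, 129]
```

The driver is 3.5–4 mm toward +y of the rest centre in both cameras. Regrip and shift.

Call:
{"name": "carry_out", "arguments": {
  "increments": [
    [110,[0,4,30],0],
    [110,[0,0,20],0],
    [110,[0,0,8],0],
    [110,[0,0,0],0],
    [255,[0,0,0],0],
    [255,[0,0,0],0],
    [255,[0,0,0],0],
    [255,[0,0,0],0]
  ]
}}

```text
time: 34.45
tool_pos: [0.5015, 0.1162, -0.002]
ee_rot: [3.141, 0.002, -3.104]
wrist_force: [0.0, 0.3, -0.3]
width: 0.0247
finger_force: 0.0
```

Call:
{"name": "carry_out", "arguments": {
  "increments": [
    [255,[0,0,0],0],
    [255,[0,0,0],0]
  ]
}}

```text
time: 34.65
tool_pos: [0.5013, 0.1161, -0.0022]
ee_rot: [-3.142, 0.001, -3.104]
wrist_force: [-0.2, -1.6, 2.9]
width: 0.0204
finger_force: 30.0
```

```bash
python3 -c "
from prof import *
c=look('w13'); im=cv2.imread('pics/w13.png')
print('plate (min chan)'); prof(c,im,(.542,.1145),2.4,.005,(-.09,),lambda x:x.min(1))
print('handle R'); prof(c,im,(.542,.1145),2.4,.0195,(-.075,-.06),lambda x:x[:,2],.02)
"
```

```text
34.65 [ 0.5013  0.1161 -0.0022] [-3.1416e+00  1.1000e-03 -3.1040e+00] 0.020408919701474196
plate (min chan)
-0.09 [96, 96, 97, 95, 94, 99, 98, 98, 181, 245, 247, 239, 131, 117, 116, 119, 117, 116, 118, 117, 116, 116, 115, 115, 111, 102, 79, 62, 65, 63, 62, 61, 64, 64, 63, 61, 62, 61, 65, 63, 61, 65, 61, 65, 63, 62, 64, 64, 63, 61, 66, 66, 93, 107, 104, 108, 227, 247, 240, 163, 91, 90, 92, 92, 89, 89, 90, 88]
handle R
-0.075 [244, 246, 246, 246, 246, 246, 246, 246, 245, 246, 246, 246, 242, 138, 133, 135, 134, 140, 143, 146, 146, 147, 148, 150, 147, 147, 146, 147, 142, 144, 143, 137, 139, 135, 127, 131, 129, 148, 226, 244]
-0.06 [235, 247, 246, 246, 246, 246, 246, 246, 242, 157, 151, 153, 153, 140, 127, 129, 130, 136, 141, 142, 140, 143, 144, 146, 143, 142, 142, 142, 140, 143, 139, 137, 134, 130, 126, 127, 127, 146, 150, 202]
```

Call:
{"name": "carry_out", "arguments": {
  "increments": [
    [255,[0,0,-5],0],
    [255,[0,-3.5,0],0],
    [255,[0,0,0],0],
    [255,[0,0,5],0],
    [255,[0,0,0],0],
    [255,[0,0,0],0]
  ]
}}

```text
time: 35.3
tool_pos: [0.5015, 0.1126, -0.0025]
ee_rot: [-3.142, 0.001, -3.104]
wrist_force: [0.6, -1.0, 3.0]
width: 0.0205
finger_force: 30.0
```

Call:
{"name": "carry_out", "arguments": {
  "increments": [
    [110,[0,0,0],0],
    [110,[0,0,0],0],
    [110,[0,0,0],0],
    [110,[0,0,0],0],
    [110,[0,0,-20],0],
    [110,[0,0,-36],0],
    [110,[0,0,-40],0],
    [110,[0,0,-40],0]
  ]
}}

```text
time: 36.1
tool_pos: [0.5005, 0.1126, 0.1341]
ee_rot: [3.142, -0.001, -3.104]
wrist_force: [0.8, 0.3, -0.1]
width: 0.0532
finger_force: 0.0
```

Call:
{"name": "carry_out", "arguments": {
  "increments": [
    [110,[30,40,-10],0],
    [110,[30,40,0],0],
    [110,[30,40,0],0],
    [110,[30,40,0],0],
    [110,[30,40,0],0],
    [110,[30,40,0],0],
    [110,[30,40,0],0],
    [110,[30,40,0],0]
  ]
}}

```text
time: 36.9
tool_pos: [0.2481, 0.4239, 0.1431]
ee_rot: [3.141, 0.0, -3.104]
wrist_force: [0.5, 0.0, 0.8]
width: 0.0534
finger_force: 0.0
```

Call:
{"name": "carry_out", "arguments": {
  "increments": [
    [110,[20,40,0],0],
    [110,[10,40,0],0],
    [110,[0,0,0],0],
    [110,[0,0,0],0]
  ]
}}

```text
time: 37.3
tool_pos: [0.2163, 0.5013, 0.1422]
ee_rot: [-3.14, -0.0, -3.102]
wrist_force: [-0.6, 0.6, 0.7]
width: 0.0536
finger_force: 0.0
```

```bash
python3 - <<'E'
from h import *
o=robot.get_obs();print(o["time"],o["tool_pos"])
c=robot.get_calibration("top"); im=np.mean([robot.snapshot("top").astype(float) for _ in range(5)],0).astype(np.uint8); old=cv2.imread("pics/topf.png")
bl=lambda b,g,r:(g>95)&(abs(r-g)<60)
S=np.arange(.025,.075,.004)
for n,i in(("old",old),("new",im)): print(n,"blade",axisfit(c,i,bl,(.542,.1145),2.4,.0165,half=.014,xs=S))
# whole-scene change since the check picture, around rests and cup
d=cv2.absdiff(im,old).max(2)>45; ys,xs=np.where(d[:320,:]); print("changed px",len(xs), xs.min() if len(xs) else 0,xs.max() if len(xs) else 0,ys.min() if len(xs) else 0,ys.max() if len(xs) else 0)
o0=cv2.imread("pics/top0.png"); print("cup diff",(cv2.absdiff(im,o0).max(2)>45)[283:320,343:380].sum())
# plate white edges on new
al=lambda b,g,r:np.minimum(np.minimum(b,g),r)>120
for n,i in(("new",im),): print("plate",axisfit(c,i,al,(.542,.1145),2.4,.005,half=.034,xs=np.arange(-.09,-.0,.005)))
E
```

```text
37.3 [0.21632879 0.50134187 0.14224616]
old blade {'n': 13, 'width': np.float64(0.0054), 'off_mm': np.float64(2.23), 'yaw': np.float64(2.11)}
new blade {'n': 13, 'width': np.float64(0.0052), 'off_mm': np.float64(0.15), 'yaw': np.float64(1.96)}
changed px 313 90 360 168 319
cup diff 0
plate {'n': 18, 'width': np.float64(0.052), 'off_mm': np.float64(-0.77), 'yaw': np.float64(2.66)}
```

```bash
python3 -c "
from bench import robot
print(robot.close_job())"
```

```text
the job is handed in; nothing more can be done
None
```

All four tools are on their own rests, each measured within about 2 mm of centre and in line; the cup is undisturbed, and the job was handed in at about 38 s; the verdict was not shown.

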